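Lay the slide box down in its case and shut the lid

TASK

Pack the larger slide box for transport using gentle pushes only: push it over, away from the side with the paper label, so that it lies flat inside the grey case with its label face up, and then push the open lid over until the case is fully shut. Do not grasp or lift the slide box, and leave everything else on the bench undisturbed. Finish with the arm clear of everything.

Things in the scene. Friction and masses are not known exactly. Their poses are not given: they have to be found in the camera images.
- case: Grey plastic open-topped case fixed to the bench, 165 mm (its x) by 220 mm (its y), walls 55 mm high and 5 mm thick, floor 5 mm thick. Origin: centre of its underside, on the bench; z up. The lid is hinged along the rim of its +x side. Inside depth 50 mm.
- slide_box_mid (a point): Centre of the larger green slide box (closed, rigid, about 0.3 kg): 32 mm thick (point x), 140 mm long (point y), 90 mm high (point z). It starts standing on a long narrow side inside the case, along the -x wall with an 8 to 18 mm gap, up to 30 mm off the middle; its top is 95 mm above the bench. The broad face with the white paper label is its -x face and looks out over that wall.
- slide_box: The same box; origin in the middle of the narrow side it starts standing on, axes as for the point. Pushed near its top towards the case's +x, it tips over once the top has moved about 32 mm (1 N is enough) and falls flat into the case, label up; lying, its top is 37 mm above the bench.
- lid (a joint): Opening angle of the grey lid, rad: 0 = shut flat on the rim, it starts open at 1.75 to 2.0 (leaning back beyond upright, away from the case) and its stop is at 2.2. A stiff friction hinge: the lid stays at any angle and needs about 0.5 to 2 N at its free edge to move, all the way down.
- lid_hinge (a point): Point on the lid's hinge line, in the middle of the case's +x rim, 55 mm above the bench. The hinge line runs along the case's y.
- lid_edge (a point): Middle of the lid's free edge, on its outer face (the face that is on top when shut). The lid is a flat plate 165 mm from hinge to free edge, 220 mm wide, 6 mm thick; shut, its outer face is 61 mm above the bench.
- small_box: Bystander: smaller green slide box with a paper label standing on the bench beside the case, 30 x 75 mm, 80 mm high. Origin at the centre of its underside.
- beaker: Bystander: clear plastic beaker, 72 mm wide, 90 mm high, close to the case's +y side. Origin at the centre of its underside.
- jar: Bystander: amber glass jar with black cap, 60 mm wide, 75 mm high, close to the case's -y side. Origin at the centre of its underside.
- wash_bottle: Bystander: white plastic bottle with red cap, 68 mm wide, 170 mm high. Origin at the centre of its underside.
- dish: Bystander: shallow glass dish, 90 mm wide, 16 mm high. Origin at the centre of its underside.
- tip_rack: Bystander: white rack of yellow pipette tips, 120 x 85 mm, 57 mm high. Origin at the centre of its underside.
- pipette: Bystander: black and white pipette lying flat along its x, 265 mm long, 26 mm high. Origin below its middle, on the bench.

How it is judged:
On the way, in this order (a step that is already met when the one before it is completed fails the run):
1. the slide box lies flat in the case, label up, with the lid still open (angle between slide_box_mid's own x axis and vertical above 3.04 rad and height (world z) of slide_box_mid below 0.026 m and x of slide_box_mid in the frame of case between -0.08 and 0.08 m and y of slide_box_mid in the frame of case between -0.11 and 0.11 m and linear speed of slide_box below 0.02 m/s and value of joint lid above 1 rad), for 0.3 s.
2. the lid is fully shut (value of joint lid below 0.035 rad), for 0.2 s.
At the end, for the whole second after the job is handed in: The slide box lies flat (within 0.1 rad) on the case's floor, label up and at rest, its centre below 26 mm and within the case's walls; the lid is shut to within 0.035 rad (6 mm at its free edge) (angle between slide_box_mid's own x axis and vertical above 3.04 rad and height (world z) of slide_box_mid below 0.026 m and x of slide_box_mid in the frame of case between -0.08 and 0.08 m and y of slide_box_mid in the frame of case between -0.11 and 0.11 m and linear speed of slide_box below 0.02 m/s and value of joint lid below 0.035 rad); the robot touches nothing.
It fails at once if the slide box is lifted (its centre over 70 mm above the bench; it starts at 50 mm and tipping takes it to about 53 mm) (height (world z) of slide_box_mid above 0.07 m).
It fails at once if the slide box is gripped, or pushed with over 18 N (contact force between the fingers and slide_box above 18 N).
It fails at once if a bystander is moved by more than 20 mm (distance of any of small_box, beaker, jar, wash_bottle, dish, tip_rack, pipette from where it was at the start of the episode above 0.02 m).
It fails at once if a bystander is tipped (over 0.3 rad) (angle between any of small_box, beaker, jar, wash_bottle, dish, tip_rack, pipette's own z axis and vertical above 0.3 rad).
It also fails if it takes over 54 s, if anything falls off the work surface, if the arm or the gripper's body presses on something with over 40 N, if the wrist force passes 120 N, or if a joint passes its speed limit or range.

ROBOT

A 6-joint arm with a two-finger parallel gripper is mounted at the origin on the work surface. World frame = base frame: x ahead of the robot, y to its left, z up, the work surface at z = 0. Lengths are in m, angles in rad, forces in N, time in s.
With the tool pointing down it reaches from about 0.325 to 0.925 m from the base axis. Payload 3.1 kg.
Tool frame: the origin (TCP) lies between the finger pads; the fingertips stand 22 mm ahead of it and the grasp point (between the pads) lies 3 mm ahead of it (finger_overhang is the distance from the TCP to the fingertips, in m); z points along the fingers, y is the line along which they close (so a half turn about z gives the same grasp; the last joint's range is limited). The gripper opens to 85 mm and grips with 20 to 120 N. Pads are 22 mm wide; open, the fingers measure 114 mm over their backs; the gripper's body (76 mm by 85 mm) begins 54 mm behind the grasp point. The pads swing forward as they close: fully open they stand 13 mm farther back than shut.
Start: joints at [-1.436, 0.217, 1.613, -0, 1.311, -0.112], TCP at [0.153, -0.606, 0.253] pointing down, gripper open.
Joint ranges: [-2.75, 2.75], [-0.78, 2.1], [0.31, 2.55], [-1.13, 4.27], [0.13, 2.63], [-2.58, 2.58]. Speed limits (rad/s): [2.79, 2.79, 3.14, 3.14, 3.14, 3.14].

INTERFACE

Orientations are given as a unit quaternion [w, x, y, z].
In Python, from plant import * gives the robot as it stands.
- The arm moves only by the tool step_arm, never from a script. Its argument "targets" is a list of rows, each an object of numbers: "ax", "ay", "az": the turn, a rotation vector about the tool's x, y, z in rad; "dx", "dy", "dz": the shift along the tool's x, y, z in m; "grip": the closure in counts, from 0 (fully open) to 255 (shut). In form: [{"ax": .., "ay": .., "az": .., "dx": .., "dy": .., "dz": .., "grip": ..}, ...]. A call has 1 to 12 rows; each row is the pose to reach, as a shift and turn from the pose commanded when the call began, along the tool's axes at that moment; what a row does not reach only later rows make up. A row lasts 1/12 s, in which the tool goes at most 41.7 mm and 7.16 degrees, less where a joint would pass 70% of its speed; a pose out of reach is approached as far as the arm can. A call with a gripper value outside its range is refused whole. The fingers move at their own pace and stop on an object; "squeeze" is the grip in N (left out, the last holds). Time passes only in rows, so rows that repeat a pose let the fingers close. It gives the time, the measured TCP pose, the force, the opening and the grip force at its end, in the units of the state.
- read_state(): the state, without advancing time (a new reading comes with each control period).
- capture(name): name is "side" or "top" or "wrist"; returns a dict with "img" (480x640x3 uint8, red, green, blue), "fov_y" (degrees; the focal length in pixels is half the picture's height over the tangent of half this angle, whatever the lens; pixels are square), "cx", "cy" (the principal point, pixels), "world_from_camera" (4x4, takes a point from camera to world coordinates). Camera axes: x right, y up, looking along -z (the intrinsics and any distortion apply to the point x, -y, -z); pixel columns grow to the right and rows downward; lengths in m; the calibration is good to about 2 mm. The wrist camera is an equidistant fisheye: a pixel r from the principal point sees the ray r / f radians off the axis. A picture is of the moment at which its call begins. There is no depth.
- sign_off(): hands the job in; it is judged then, once.
The state is a dict: "time": time; "q": joint angles; "qvel": joint speeds; "tau": joint torques, N m; "ee_pos": TCP position; "tcp_rot": TCP orientation; "force": force on the tool from outside, world axes, zero at the start; "wrist_torque": the same for the moment, N m; "width": finger opening in m; "finger_force": force on a finger pad.
Only numpy, scipy, OpenCV 4.12 (cv2) and the standard library are available. Lean on these libraries where they do the work, as an engineer would, in place of code of your own. Each camera call takes 0.05 s, during which the arm holds its last target. There are 200 camera calls.

## Working session

There is one attempt and no reset: what is moved stays moved. The work goes in short steps, Python scripts to look and compute and a tool call to move; the robot and the scene stay as the last step left them, time stands still between calls to the robot, and variables do not carry over. Pictures are saved under pics/ and viewed, at most 10 in all, crops included, and the job is handed in when it is done.

Besides the shell and the picture viewer there is one more tool, called after "Emit:" as name([rows], argument=value, ...), one row to a line, values as JSON. step_arm: Moves the arm, as the interface text tells. Its arguments: {"type":"object","properties":{"targets":{"type":"array"},"squeeze":{"type":"number"}},"required":["targets"]}

```bash
mkdir -p pics
cat > h.py <<'E'
from plant import *
import numpy as np, cv2
def snap(n,f):
    c=capture(n); cv2.imwrite('pics/'+f,cv2.cvtColor(c['img'],cv2.COLOR_RGB2BGR)); np.save('pics/'+f+'.npy',c,allow_pickle=True); return c
def load(f): return np.load('pics/'+f+'.npy',allow_pickle=True).item()
def ray(c,u,v):
    f=240/np.tan(np.radians(c['fov_y'])/2); M=np.array(c['world_from_camera'])
    d=np.array([(u-c['cx'])/f,-(v-c['cy'])/f,-1.]); return M[:3,3],M[:3,:3]@d
def onz(c,u,v,z):
    o,d=ray(c,u,v); return o+d*(z-o[2])/d[2]
def proj(c,p):
    f=240/np.tan(np.radians(c['fov_y'])/2); M=np.array(c['world_from_camera'])
    q=M[:3,:3].T@(np.array(p)-M[:3,3]); return np.array([c['cx']-f*q[0]/q[2],c['cy']+f*q[1]/q[2]])
E
python3 - <<'E'
from h import *
s=read_state(); print({k:np.round(v,3) for k,v in s.items()})
for n in('top','side'):
    c=snap(n,n+'0.png'); print(n,c['fov_y'],c['cx'],c['cy'],np.round(c['world_from_camera'],3).tolist())
E
```

```text
{'time': np.float64(0.0), 'q': array([-1.436,  0.218,  1.615,  0.   ,  1.311, -0.112]), 'qvel': array([-0.001, -0.001,  0.   ,  0.001, -0.001,  0.   ]), 'tau': array([-0.0000e+00, -3.9685e+01, -3.0385e+01, -0.0000e+00,  1.0000e-02,
       -0.0000e+00]), 'ee_pos': array([ 0.153, -0.605,  0.252]), 'tcp_rot': array([-0.001,  0.992,  0.123, -0.   ]), 'force': array([-0.178, -0.131, -0.095]), 'wrist_torque': array([-0.011,  0.026, -0.01 ]), 'finger_force': np.float64(0.0), 'width': np.float64(0.085)}
top 48.23651589463435 319.3784369072935 243.12589894482915 [[0.017, 0.995, -0.097, 0.404], [-1.0, 0.015, -0.024, -0.038], [-0.023, 0.097, 0.995, 1.55], [0.0, 0.0, 0.0, 1.0]]
side 43.623879536938766 317.35529815777477 254.80045338542814 [[-0.756, 0.343, -0.557, -0.344], [-0.654, -0.405, 0.639, 1.025], [-0.006, 0.847, 0.531, 0.919], [0.0, 0.0, 0.0, 1.0]]
```

View pics/top0.png

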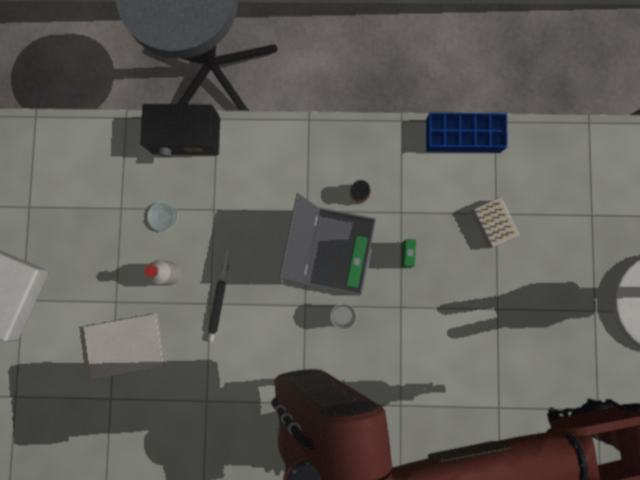

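View pics/side0.png

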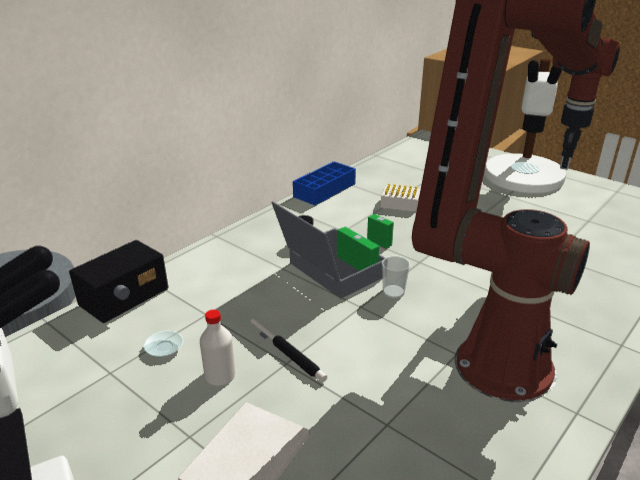

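The top view shows the case at about (340,250) px, with its lid hinged on the left (world +y). The large green box is at (357,262), the small box at (410,253), the beaker at (342,316) and the jar at (360,190). Next I'll measure the box, the rim and the lid.

Run:
```python
from h import *
c=load('top0.png'); im=c['img']
hsv=cv2.cvtColor(im,cv2.COLOR_RGB2HSV)
m=cv2.inRange(hsv,(45,100,40),(80,255,255))
cs,_=cv2.findContours(m,cv2.RETR_EXTERNAL,cv2.CHAIN_APPROX_NONE)
for k in cs:
    if cv2.contourArea(k)<40: continue
    r=cv2.minAreaRect(k); b=cv2.boxPoints(r); print(cv2.contourArea(k),np.round(b,1).tolist())
    for z in(.095,.08): print(z,np.round([onz(c,*p,z)[:2] for p in b],3).tolist())
x0,y0=260,170
cr=cv2.resize(im[y0:y0+150,x0:x0+200],None,fx=4,fy=4,interpolation=cv2.INTER_CUBIC)
cr=cv2.convertScaleAbs(cr,alpha=1.6)
cv2.imwrite('pics/crop.png',cv2.cvtColor(cr,cv2.COLOR_RGB2BGR))
c=load('side0.png'); x0,y0=250,190
cr=cv2.convertScaleAbs(cv2.resize(c['img'][y0:y0+120,x0:x0+170],None,fx=4.7,fy=4.7,interpolation=cv2.INTER_CUBIC),alpha=1.6)
cv2.imwrite('pics/crops.png',cv2.cvtColor(cr,cv2.COLOR_RGB2BGR))
```

```text
289.5 [[401.1000061035156, 265.79998779296875], [402.70001220703125, 239.3000030517578], [415.20001220703125, 240.10000610351562], [413.70001220703125, 266.5]]
0.095 [[0.487, -0.225], [0.559, -0.229], [0.558, -0.263], [0.486, -0.259]]
0.08 [[0.488, -0.227], [0.561, -0.231], [0.559, -0.266], [0.486, -0.262]]
553.0 [[345.79998779296875, 285.3999938964844], [355.29998779296875, 235.10000610351562], [367.20001220703125, 237.39999389648438], [357.70001220703125, 287.70001220703125]]
0.095 [[0.432, -0.076], [0.569, -0.101], [0.563, -0.133], [0.426, -0.109]]
0.08 [[0.432, -0.077], [0.571, -0.101], [0.565, -0.134], [0.426, -0.109]]
```

View pics/crop.png

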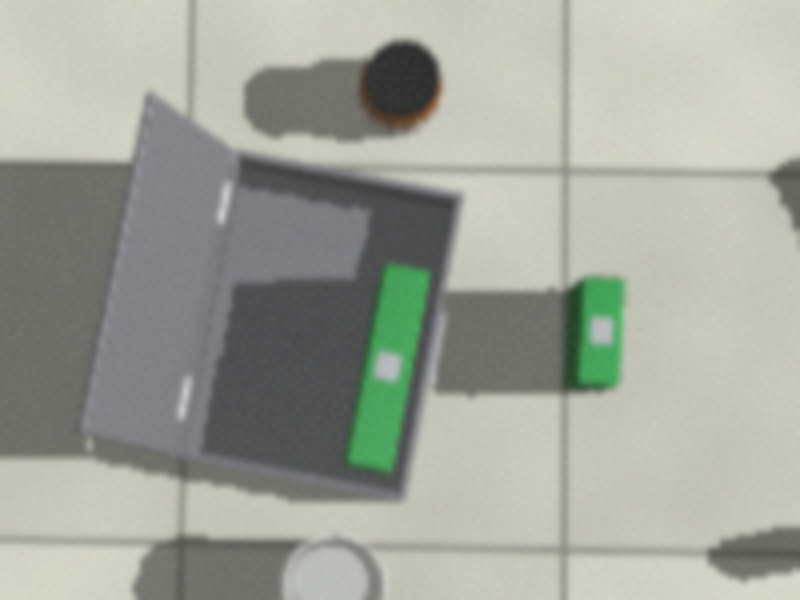

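View pics/crops.png

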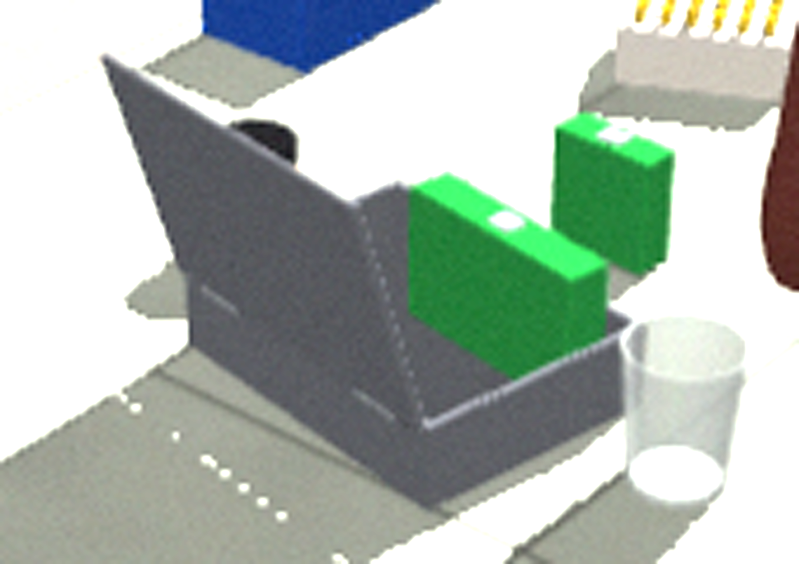

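The crops show the rim corners, in crop px, at (460,195), (403,497), (195,455) and (240,155). The lid's free edge runs from (150,95) to (82,430). In the side crop the same edge runs from (105,57) to (358,205).

Run:
```python
from h import *
t=load('top0.png'); s=load('side0.png')
T=lambda u,v:(260+(u-1.5)/4,170+(v-1.5)/4)
S=lambda u,v:(250+u/4.7-.4,190+v/4.7-.4)
rim=[onz(t,*T(*p),.055) for p in((460,195),(403,497),(195,455),(240,155))]
print('rim',np.round(rim,3).tolist()); r=np.array(rim)
print('lens',[np.linalg.norm(r[i]-r[(i+1)%4]).round(3) for i in range(4)], 'ctr',r.mean(0))
y=(r[1]-r[0]); print('yaw y axis',np.arctan2(y[1],y[0]), 'hinge', np.arctan2(*(r[2]-r[3])[[1,0]]))
def tri(a,b):
    o1,d1=ray(t,*a);o2,d2=ray(s,*b); k=np.linalg.lstsq(np.c_[d1,-d2],o2-o1,rcond=None)[0]
    p,q=o1+k[0]*d1,o2+k[1]*d2; return (p+q)/2,np.linalg.norm(p-q)
for a,b in(((150,95),(105,57)),((82,430),(358,205))): print('lid',tri(T(*a),S(*b)))
jar=onz(t,*T(400,80),.075); bk=onz(t,*T(332,585),.09); print('jar',jar,'beaker',bk)
m=cv2.minAreaRect
```

```text
rim [[0.621, -0.156, 0.055], [0.41, -0.118, 0.055], [0.436, 0.027, 0.055], [0.648, -0.001, 0.055]]
lens [np.float64(0.215), np.float64(0.147), np.float64(0.213), np.float64(0.157)] ctr [ 0.52881139 -0.06210645  0.055     ]
yaw y axis 2.9643597666333 hinge 3.011192306340313
lid (array([0.65981583, 0.05246009, 0.20909824]), np.float64(0.001548745233200287))
lid (array([0.44612649, 0.0899884 , 0.21105166]), np.float64(0.002962036282747357))
jar [ 0.69890587 -0.11216332  0.075     ] beaker [ 0.34957378 -0.06895986  0.09      ]
```

The case x axis sits at 1.394 rad in world. The hinge is near (0.545, 0.025), the lid angle is about 1.86, and the box centre is (0.4975, -0.105). I'm moving to a point outside the -x wall with the tool turned so its x lies along case x and the fingers shut.

Emit:
step_arm([
  {"dx": 0.036, "dy": -0.029, "dz": 0, "ax": 0, "ay": 0, "az": -0.095, "grip": 255},
  {"dx": 0.072, "dy": -0.058, "dz": 0, "ax": 0, "ay": 0, "az": -0.19, "grip": 255},
  {"dx": 0.108, "dy": -0.087, "dz": 0, "ax": 0, "ay": 0, "az": -0.285, "grip": 255},
  {"dx": 0.144, "dy": -0.116, "dz": 0, "ax": 0, "ay": 0, "az": -0.38, "grip": 255},
  {"dx": 0.18, "dy": -0.145, "dz": 0, "ax": 0, "ay": 0, "az": -0.475, "grip": 255},
  {"dx": 0.216, "dy": -0.174, "dz": 0, "ax": 0, "ay": 0, "az": -0.57, "grip": 255},
  {"dx": 0.252, "dy": -0.203, "dz": 0, "ax": 0, "ay": 0, "az": -0.665, "grip": 255},
  {"dx": 0.288, "dy": -0.232, "dz": 0, "ax": 0, "ay": 0, "az": -0.76, "grip": 255},
  {"dx": 0.324, "dy": -0.261, "dz": 0, "ax": 0, "ay": 0, "az": -0.855, "grip": 255},
  {"dx": 0.36, "dy": -0.29, "dz": 0, "ax": 0, "ay": 0, "az": -0.95, "grip": 255},
  {"dx": 0.396, "dy": -0.319, "dz": 0, "ax": 0, "ay": 0, "az": -1.05, "grip": 255},
  {"dx": 0.433, "dy": -0.348, "dz": 0, "ax": 0, "ay": 0, "az": -1.147, "grip": 255},
])

```text
time: 1.1
ee_pos: [0.4544, -0.2049, 0.253]
tcp_rot: [-0.0, 0.765, 0.644, -0.0]
force: [0.5, -0.5, -0.6]
width: 0.0001
finger_force: 0.0
```

Emit:
step_arm([
  {"dx": 0, "dy": 0, "dz": 0, "ax": 0, "ay": 0, "az": 0, "grip": 255},
  {"dx": 0, "dy": 0, "dz": 0, "ax": 0, "ay": 0, "az": 0, "grip": 255},
  {"dx": 0, "dy": 0, "dz": 0, "ax": 0, "ay": 0, "az": 0, "grip": 255},
])

```text
time: 1.35
ee_pos: [0.4535, -0.2068, 0.2528]
tcp_rot: [-0.0, 0.767, 0.642, -0.001]
force: [0.0, -0.4, -0.1]
width: -0.0001
finger_force: 0.0
```

Run:
```python
from h import *
from scipy.spatial.transform import Rotation as R
s=read_state(); w,x,y,z=s['tcp_rot']; M=R.from_quat([x,y,z,w]).as_matrix()
print(s['ee_pos'],M.round(3).tolist(),np.arctan2(M[1,0],M[0,0]))
```

```text
[ 0.45349853 -0.20681238  0.25281322] [[0.176, 0.984, -0.001], [0.984, -0.176, -0.0], [-0.0, -0.001, -1.0]] 1.3942146118728256
```

Emit:
step_arm([
  {"dx": 0.025, "dy": 0.013, "dz": 0, "ax": 0, "ay": 0, "az": 0, "grip": 255},
  {"dx": 0.05, "dy": 0.026, "dz": 0, "ax": 0, "ay": 0, "az": 0, "grip": 255},
  {"dx": 0.05, "dy": 0.026, "dz": 0.02, "ax": 0, "ay": 0, "az": 0, "grip": 255},
  {"dx": 0.05, "dy": 0.026, "dz": 0.045, "ax": 0, "ay": 0, "az": 0, "grip": 255},
  {"dx": 0.05, "dy": 0.026, "dz": 0.07, "ax": 0, "ay": 0, "az": 0, "grip": 255},
  {"dx": 0.05, "dy": 0.026, "dz": 0.095, "ax": 0, "ay": 0, "az": 0, "grip": 255},
  {"dx": 0.05, "dy": 0.026, "dz": 0.12, "ax": 0, "ay": 0, "az": 0, "grip": 255},
  {"dx": 0.05, "dy": 0.026, "dz": 0.135, "ax": 0, "ay": 0, "az": 0, "grip": 255},
  {"dx": 0.05, "dy": 0.026, "dz": 0.148, "ax": 0, "ay": 0, "az": 0, "grip": 255},
  {"dx": 0.05, "dy": 0.026, "dz": 0.148, "ax": 0, "ay": 0, "az": 0, "grip": 255},
  {"dx": 0.05, "dy": 0.026, "dz": 0.148, "ax": 0, "ay": 0, "az": 0, "grip": 255},
])

```text
time: 2.27
ee_pos: [0.4869, -0.1635, 0.1045]
tcp_rot: [-0.001, 0.768, 0.641, -0.001]
force: [-0.4, 0.1, 0.9]
width: -0.0
finger_force: 0.0
```

Run:
```python
from h import *
c=snap('side','s1.png'); x0,y0=250,100
cr=cv2.convertScaleAbs(cv2.resize(c['img'][y0:y0+210,x0:x0+260],None,fx=2.8,fy=2.8,interpolation=cv2.INTER_CUBIC),alpha=1.6)
cv2.imwrite('pics/s1c.png',cv2.cvtColor(cr,cv2.COLOR_RGB2BGR))
s=read_state();print(s['ee_pos'],s['force'])
for z in(.022,.035): print((proj(c,s['ee_pos']-[0,0,z])-[x0,y0])*2.8)
```

```text
[ 0.48794274 -0.16371906  0.10561201] [ 0.3178239  -0.03767775  0.20576951]
[343.20955821 372.68472674]
[342.65445279 383.98441294]
```

View pics/s1c.png

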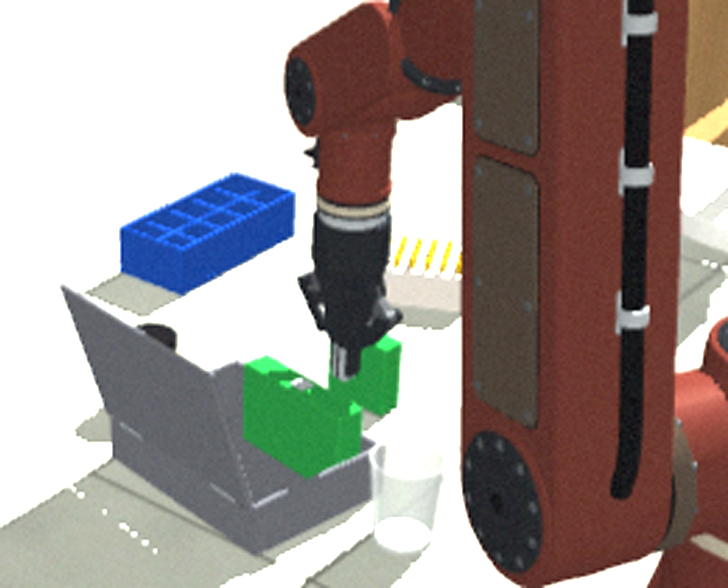

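The fingertip shows at about (345,378) in the crop, matching the 22 mm overhang. It is outside the wall, behind the box and clear of the small box. Starting the push.

Emit:
step_arm([
  {"dx": 0.008, "dy": 0, "dz": 0, "ax": 0, "ay": 0, "az": 0, "grip": 255},
  {"dx": 0.016, "dy": 0, "dz": 0, "ax": 0, "ay": 0, "az": 0, "grip": 255},
  {"dx": 0.022, "dy": 0, "dz": 0, "ax": 0, "ay": 0, "az": 0, "grip": 255},
  {"dx": 0.025, "dy": 0, "dz": 0, "ax": 0, "ay": 0, "az": 0, "grip": 255},
  {"dx": 0.028, "dy": 0, "dz": 0, "ax": 0, "ay": 0, "az": 0, "grip": 255},
  {"dx": 0.031, "dy": 0, "dz": 0, "ax": 0, "ay": 0, "az": 0, "grip": 255},
  {"dx": 0.034, "dy": 0, "dz": 0, "ax": 0, "ay": 0, "az": 0, "grip": 255},
  {"dx": 0.037, "dy": 0, "dz": 0, "ax": 0, "ay": 0, "az": 0, "grip": 255},
  {"dx": 0.04, "dy": 0, "dz": 0, "ax": 0, "ay": 0, "az": 0, "grip": 255},
  {"dx": 0.043, "dy": 0, "dz": 0, "ax": 0, "ay": 0, "az": 0, "grip": 255},
  {"dx": 0.046, "dy": 0, "dz": 0, "ax": 0, "ay": 0, "az": 0, "grip": 255},
])

```text
time: 3.23
ee_pos: [0.4964, -0.1167, 0.1052]
tcp_rot: [-0.0, 0.767, 0.642, 0.0]
force: [-0.6, -1.2, 0.7]
width: -0.0003
finger_force: 0.2
```

```bash
cat > grn.py <<'E'
from h import *
c=snap('top','t_tmp.png'); hsv=cv2.cvtColor(c['img'],cv2.COLOR_RGB2HSV)
m=cv2.inRange(hsv,(45,100,40),(80,255,255))
for k in cv2.findContours(m,cv2.RETR_EXTERNAL,cv2.CHAIN_APPROX_NONE)[0]:
    if cv2.contourArea(k)>20: print(cv2.contourArea(k),cv2.boundingRect(k))
s=read_state();print(s['ee_pos'].round(4),s['force'].round(2),s['time'])
E
python3 grn.py
```

```text
226.5 (340, 264, 16, 24)
293.5 (402, 240, 14, 27)
[ 0.4963 -0.1162  0.1052] [0.77 0.8  0.11] 3.2833
```

Emit:
step_arm([
  {"dx": 0.003, "dy": 0, "dz": 0, "ax": 0, "ay": 0, "az": 0, "grip": 255},
  {"dx": 0.006, "dy": 0, "dz": 0, "ax": 0, "ay": 0, "az": 0, "grip": 255},
  {"dx": 0.009, "dy": 0, "dz": 0, "ax": 0, "ay": 0, "az": 0, "grip": 255},
  {"dx": 0.012, "dy": 0, "dz": 0, "ax": 0, "ay": 0, "az": 0, "grip": 255},
  {"dx": 0.015, "dy": 0, "dz": 0, "ax": 0, "ay": 0, "az": 0, "grip": 255},
  {"dx": 0.018, "dy": 0, "dz": 0, "ax": 0, "ay": 0, "az": 0, "grip": 255},
  {"dx": 0.02, "dy": 0, "dz": 0, "ax": 0, "ay": 0, "az": 0, "grip": 255},
  {"dx": 0.022, "dy": 0, "dz": 0, "ax": 0, "ay": 0, "az": 0, "grip": 255},
  {"dx": 0.024, "dy": 0, "dz": 0, "ax": 0, "ay": 0, "az": 0, "grip": 255},
  {"dx": 0.026, "dy": 0, "dz": 0, "ax": 0, "ay": 0, "az": 0, "grip": 255},
  {"dx": 0.028, "dy": 0, "dz": 0, "ax": 0, "ay": 0, "az": 0, "grip": 255},
  {"dx": 0.028, "dy": 0, "dz": 0, "ax": 0, "ay": 0, "az": 0, "grip": 255},
])

```text
time: 4.28
ee_pos: [0.5013, -0.0891, 0.1053]
tcp_rot: [-0.0, 0.767, 0.642, 0.0]
force: [-0.2, 0.3, -0.2]
width: -0.0001
finger_force: 0.0
```

```bash
python3 grn.py; python3 -c "
from h import *
c=snap('side','s2.png');x0,y0=250,100
cr=cv2.convertScaleAbs(cv2.resize(c['img'][y0:y0+210,x0:x0+260],None,fx=2.8,fy=2.8,interpolation=cv2.INTER_CUBIC),alpha=1.6)
cv2.imwrite('pics/s2c.png',cv2.cvtColor(cr,cv2.COLOR_RGB2BGR))"
```

```text
147.5 (326, 268, 20, 18)
293.5 (402, 240, 14, 27)
190.5 (315, 232, 16, 48)
[ 0.5013 -0.0893  0.1053] [-0.51 -0.51 -1.06] 4.3333
```

View pics/s2c.png

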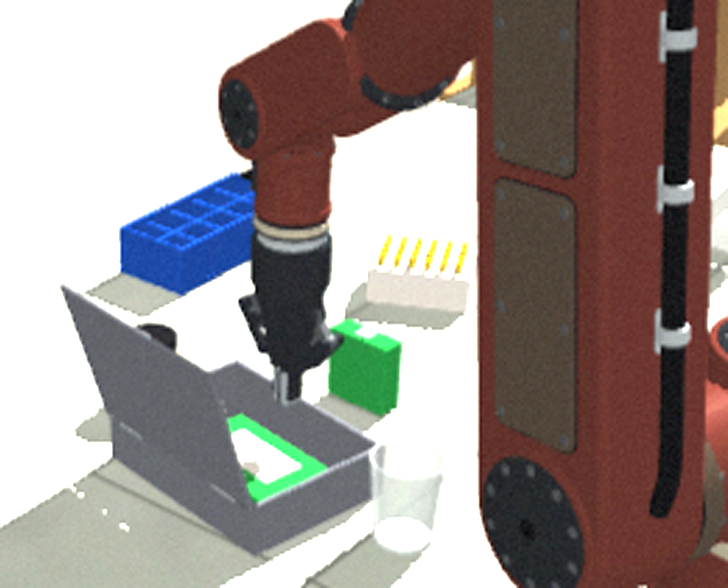

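The box lies flat in the case with its label up. I'll lift and cross over to the outer side of the lid.

Emit:
step_arm([
  {"dx": 0, "dy": 0, "dz": -0.025, "ax": 0, "ay": 0, "az": 0, "grip": 255},
  {"dx": 0, "dy": 0, "dz": -0.055, "ax": 0, "ay": 0, "az": 0, "grip": 255},
  {"dx": 0, "dy": 0.005, "dz": -0.085, "ax": 0, "ay": 0, "az": 0, "grip": 255},
  {"dx": 0, "dy": 0.01, "dz": -0.115, "ax": 0, "ay": 0, "az": 0, "grip": 255},
  {"dx": 0, "dy": 0.015, "dz": -0.145, "ax": 0, "ay": 0, "az": 0, "grip": 255},
  {"dx": 0, "dy": 0.022, "dz": -0.175, "ax": 0, "ay": 0, "az": 0, "grip": 255},
  {"dx": 0.03, "dy": 0.022, "dz": -0.185, "ax": 0, "ay": 0, "az": 0, "grip": 255},
  {"dx": 0.065, "dy": 0.022, "dz": -0.185, "ax": 0, "ay": 0, "az": 0, "grip": 255},
  {"dx": 0.1, "dy": 0.022, "dz": -0.185, "ax": 0, "ay": 0, "az": 0, "grip": 255},
  {"dx": 0.14, "dy": 0.022, "dz": -0.185, "ax": 0, "ay": 0, "az": 0, "grip": 255},
  {"dx": 0.18, "dy": 0.022, "dz": -0.185, "ax": 0, "ay": 0, "az": 0, "grip": 255},
  {"dx": 0.216, "dy": 0.022, "dz": -0.185, "ax": 0, "ay": 0, "az": 0, "grip": 255},
])

```text
time: 5.38
ee_pos: [0.561, 0.1213, 0.2904]
tcp_rot: [0.0, 0.767, 0.642, 0.0]
force: [0.7, -0.0, 0.4]
width: -0.0001
finger_force: 0.0
```

Emit:
step_arm([
  {"dx": 0, "dy": 0, "dz": 0, "ax": 0, "ay": 0, "az": 0, "grip": 255},
  {"dx": 0, "dy": 0, "dz": 0, "ax": 0, "ay": 0, "az": 0, "grip": 255},
])

```text
time: 5.55
ee_pos: [0.5609, 0.121, 0.29]
tcp_rot: [0.0, 0.766, 0.643, -0.0]
force: [0.2, -0.3, -0.8]
width: 0.0001
finger_force: 0.0
```

```bash
python3 grn.py
python3 - <<'E'
from h import *
c=snap('side','s3.png');x0,y0=250,100
cr=cv2.convertScaleAbs(cv2.resize(c['img'][y0:y0+210,x0:x0+260],None,fx=2.8,fy=2.8,interpolation=cv2.INTER_CUBIC),alpha=1.6)
cv2.imwrite('pics/s3c.png',cv2.cvtColor(cr,cv2.COLOR_RGB2BGR))
E
```

```text
294.5 (402, 240, 14, 27)
1465.5 (315, 232, 40, 54)
[0.5608 0.1196 0.29  ] [0.59 0.   0.15] 5.6
```

View pics/s3c.png

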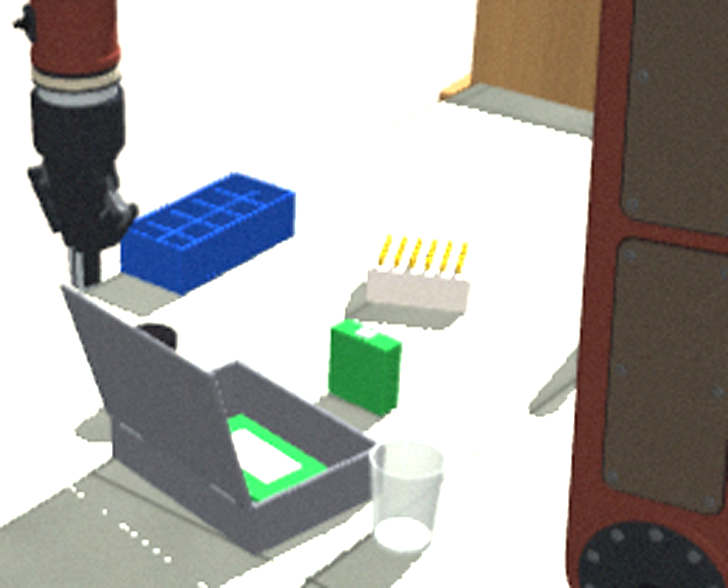

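The box lies flat well inside the case and the lid is still open. The fingertip at crop (85,280) is behind the lid's edge. I'm descending and pushing the lid upright.

Emit:
step_arm([
  {"dx": 0, "dy": 0, "dz": 0.025, "ax": 0, "ay": 0, "az": 0, "grip": 255},
  {"dx": 0, "dy": 0, "dz": 0.05, "ax": 0, "ay": 0, "az": 0, "grip": 255},
  {"dx": 0, "dy": 0, "dz": 0.075, "ax": 0, "ay": 0, "az": 0, "grip": 255},
  {"dx": 0, "dy": 0, "dz": 0.088, "ax": 0, "ay": 0, "az": 0, "grip": 255},
  {"dx": -0.006, "dy": 0, "dz": 0.088, "ax": 0, "ay": 0, "az": 0, "grip": 255},
  {"dx": -0.012, "dy": 0, "dz": 0.088, "ax": 0, "ay": 0, "az": 0, "grip": 255},
  {"dx": -0.018, "dy": 0, "dz": 0.088, "ax": 0, "ay": 0, "az": 0, "grip": 255},
  {"dx": -0.024, "dy": 0, "dz": 0.088, "ax": 0, "ay": 0, "az": 0, "grip": 255},
  {"dx": -0.03, "dy": 0, "dz": 0.088, "ax": 0, "ay": 0, "az": 0, "grip": 255},
  {"dx": -0.036, "dy": 0, "dz": 0.088, "ax": 0, "ay": 0, "az": 0, "grip": 255},
  {"dx": -0.042, "dy": 0, "dz": 0.088, "ax": 0, "ay": 0, "az": 0, "grip": 255},
  {"dx": -0.048, "dy": 0, "dz": 0.088, "ax": 0, "ay": 0, "az": 0, "grip": 255},
])

```text
time: 6.65
ee_pos: [0.5532, 0.0719, 0.2035]
tcp_rot: [0.0, 0.767, 0.642, 0.001]
force: [1.0, 1.1, 1.0]
width: 0.0003
finger_force: 1.0
```

Emit:
step_arm([
  {"dx": -0.006, "dy": 0, "dz": 0, "ax": 0, "ay": 0, "az": 0, "grip": 255},
  {"dx": -0.012, "dy": 0, "dz": 0, "ax": 0, "ay": 0, "az": 0, "grip": 255},
  {"dx": -0.018, "dy": 0, "dz": 0, "ax": 0, "ay": 0, "az": 0, "grip": 255},
  {"dx": -0.024, "dy": 0, "dz": 0, "ax": 0, "ay": 0, "az": 0, "grip": 255},
  {"dx": -0.03, "dy": 0, "dz": 0, "ax": 0, "ay": 0, "az": 0, "grip": 255},
])

```text
time: 7.07
ee_pos: [0.5471, 0.0421, 0.203]
tcp_rot: [-0.0, 0.767, 0.642, -0.0]
force: [-1.6, 2.4, 6.5]
width: -0.0001
finger_force: 1.6
```

Run:
```python
from h import *
s=read_state();p=s['ee_pos'];e=np.array([.176,.984]);d=p[:2]-[.5155,-.137]
s0=d@e;z0=p[2];print(p.round(4),s['force'].round(2),s['finger_force'],'s',s0,'t',d@[-.984,.176])
for th in np.radians([84,76,68,60,52,44,36,28,20,12,5,0]):
    r=.127+.015*(1-th/1.57)
    C=np.array([.165,.055])+r*np.array([-np.cos(th),np.sin(th)])+.006*np.array([np.sin(th),np.cos(th)])
    print(round(np.degrees(th)),(np.array([C[0]+.011-s0,z0-C[1]-.022])).round(3))
```

```text
[0.5471 0.0421 0.203 ] [-1.59  2.41  6.49] 1.6145632602274418 s 0.1817656985783352 t 0.00038226326709598426
84 [-0.013 -0.002]
76 [-0.031 -0.001]
68 [-0.049  0.003]
60 [-0.067  0.009]
52 [-0.083  0.017]
44 [-0.098  0.028]
36 [-0.112  0.041]
28 [-0.124  0.056]
20 [-0.134  0.073]
12 [-0.141  0.091]
5 [-0.146  0.108]
0 [-0.148  0.12 ]
```

Emit:
step_arm([
  {"dx": -0.006, "dy": 0, "dz": -0.004, "ax": 0, "ay": 0, "az": 0, "grip": 255},
  {"dx": -0.013, "dy": 0, "dz": -0.004, "ax": 0, "ay": 0, "az": 0, "grip": 255},
  {"dx": -0.019, "dy": 0, "dz": -0.003, "ax": 0, "ay": 0, "az": 0, "grip": 255},
  {"dx": -0.025, "dy": 0, "dz": -0.002, "ax": 0, "ay": 0, "az": 0, "grip": 255},
  {"dx": -0.031, "dy": 0, "dz": -0.001, "ax": 0, "ay": 0, "az": 0, "grip": 255},
  {"dx": -0.037, "dy": 0, "dz": 0.0, "ax": 0, "ay": 0, "az": 0, "grip": 255},
  {"dx": -0.043, "dy": 0, "dz": 0.002, "ax": 0, "ay": 0, "az": 0, "grip": 255},
  {"dx": -0.049, "dy": 0, "dz": 0.003, "ax": 0, "ay": 0, "az": 0, "grip": 255},
  {"dx": -0.055, "dy": 0, "dz": 0.005, "ax": 0, "ay": 0, "az": 0, "grip": 255},
  {"dx": -0.061, "dy": 0, "dz": 0.007, "ax": 0, "ay": 0, "az": 0, "grip": 255},
  {"dx": -0.067, "dy": 0, "dz": 0.009, "ax": 0, "ay": 0, "az": 0, "grip": 255},
])

```text
time: 7.98
ee_pos: [0.5351, -0.0239, 0.1927]
tcp_rot: [-0.0, 0.767, 0.642, -0.0]
force: [-0.1, 1.5, -0.9]
width: -0.0003
finger_force: 0.6
```

Emit:
step_arm([
  {"dx": -0.008, "dy": 0, "dz": 0.004, "ax": 0, "ay": 0, "az": 0, "grip": 255},
  {"dx": -0.016, "dy": 0, "dz": 0.008, "ax": 0, "ay": 0, "az": 0, "grip": 255},
  {"dx": -0.024, "dy": 0, "dz": 0.013, "ax": 0, "ay": 0, "az": 0, "grip": 255},
  {"dx": -0.031, "dy": 0, "dz": 0.019, "ax": 0, "ay": 0, "az": 0, "grip": 255},
  {"dx": -0.038, "dy": 0, "dz": 0.025, "ax": 0, "ay": 0, "az": 0, "grip": 255},
  {"dx": -0.045, "dy": 0, "dz": 0.032, "ax": 0, "ay": 0, "az": 0, "grip": 255},
  {"dx": -0.051, "dy": 0, "dz": 0.039, "ax": 0, "ay": 0, "az": 0, "grip": 255},
  {"dx": -0.057, "dy": 0, "dz": 0.047, "ax": 0, "ay": 0, "az": 0, "grip": 255},
  {"dx": -0.062, "dy": 0, "dz": 0.055, "ax": 0, "ay": 0, "az": 0, "grip": 255},
  {"dx": -0.067, "dy": 0, "dz": 0.064, "ax": 0, "ay": 0, "az": 0, "grip": 255},
])

```text
time: 8.82
ee_pos: [0.5237, -0.09, 0.1286]
tcp_rot: [0.0, 0.767, 0.642, 0.0]
force: [-0.1, -0.1, 1.6]
width: 0.0
finger_force: 0.4
```

Emit:
step_arm([
  {"dx": -0.004, "dy": 0, "dz": 0.009, "ax": 0, "ay": 0, "az": 0, "grip": 255},
  {"dx": -0.007, "dy": 0, "dz": 0.018, "ax": 0, "ay": 0, "az": 0, "grip": 255},
  {"dx": -0.01, "dy": 0, "dz": 0.027, "ax": 0, "ay": 0, "az": 0, "grip": 255},
  {"dx": -0.012, "dy": 0, "dz": 0.034, "ax": 0, "ay": 0, "az": 0, "grip": 255},
  {"dx": -0.013, "dy": 0, "dz": 0.039, "ax": 0, "ay": 0, "az": 0, "grip": 255},
  {"dx": -0.014, "dy": 0, "dz": 0.043, "ax": 0, "ay": 0, "az": 0, "grip": 255},
])

```text
time: 9.32
ee_pos: [0.5208, -0.1031, 0.0854]
tcp_rot: [-0.0, 0.767, 0.642, -0.0]
force: [-0.6, 0.4, 0.6]
width: 0.0
finger_force: 0.3
```

Emit:
step_arm([
  {"dx": 0, "dy": 0, "dz": 0.001, "ax": 0, "ay": 0, "az": 0, "grip": 255},
  {"dx": 0, "dy": 0, "dz": 0.002, "ax": 0, "ay": 0, "az": 0, "grip": 255},
  {"dx": 0, "dy": 0, "dz": 0.003, "ax": 0, "ay": 0, "az": 0, "grip": 255},
  {"dx": 0, "dy": 0, "dz": 0.003, "ax": 0, "ay": 0, "az": 0, "grip": 255},
])

```text
time: 9.65
ee_pos: [0.5214, -0.1032, 0.0835]
tcp_rot: [0.0, 0.767, 0.642, 0.0]
force: [0.9, -0.4, 0.1]
width: 0.0
finger_force: 0.0
```

Emit:
step_arm([
  {"dx": 0, "dy": 0, "dz": 0.001, "ax": 0, "ay": 0, "az": 0, "grip": 255},
  {"dx": 0, "dy": 0, "dz": 0.002, "ax": 0, "ay": 0, "az": 0, "grip": 255},
  {"dx": 0, "dy": 0, "dz": 0.002, "ax": 0, "ay": 0, "az": 0, "grip": 255},
])

```text
time: 9.9
ee_pos: [0.5217, -0.1032, 0.083]
tcp_rot: [0.0, 0.767, 0.642, 0.0]
force: [-3.9, 1.4, 7.8]
width: 0.0003
finger_force: 4.2
```

Emit:
step_arm([
  {"dx": 0, "dy": 0, "dz": 0.001, "ax": 0, "ay": 0, "az": 0, "grip": 255},
  {"dx": 0, "dy": 0, "dz": 0.001, "ax": 0, "ay": 0, "az": 0, "grip": 255},
])

```text
time: 10.07
ee_pos: [0.5218, -0.1033, 0.0829]
tcp_rot: [-0.0, 0.767, 0.642, -0.0]
force: [-5.4, 1.7, 14.2]
width: 0.0002
finger_force: 6.8
```

The force rose to 14 N with the tip at 61 mm, which is where the lid is shut. Lifting clear.

Emit:
step_arm([
  {"dx": 0, "dy": 0, "dz": 0, "ax": 0, "ay": 0, "az": 0, "grip": 255},
  {"dx": 0, "dy": 0, "dz": 0, "ax": 0, "ay": 0, "az": 0, "grip": 255},
  {"dx": 0, "dy": 0, "dz": -0.005, "ax": 0, "ay": 0, "az": 0, "grip": 255},
  {"dx": 0, "dy": 0, "dz": -0.02, "ax": 0, "ay": 0, "az": 0, "grip": 255},
  {"dx": 0, "dy": 0, "dz": -0.045, "ax": 0, "ay": 0, "az": 0, "grip": 255},
  {"dx": 0, "dy": 0, "dz": -0.075, "ax": 0, "ay": 0, "az": 0, "grip": 255},
  {"dx": 0, "dy": 0, "dz": -0.105, "ax": 0, "ay": 0, "az": 0, "grip": 255},
  {"dx": 0, "dy": 0, "dz": -0.135, "ax": 0, "ay": 0, "az": 0, "grip": 255},
  {"dx": 0, "dy": 0, "dz": -0.165, "ax": 0, "ay": 0, "az": 0, "grip": 255},
  {"dx": 0, "dy": 0, "dz": -0.195, "ax": 0, "ay": 0, "az": 0, "grip": 255},
  {"dx": 0, "dy": 0, "dz": -0.2, "ax": 0, "ay": 0, "az": 0, "grip": 255},
  {"dx": 0, "dy": 0, "dz": -0.2, "ax": 0, "ay": 0, "az": 0, "grip": 255},
])

```text
time: 11.07
ee_pos: [0.5231, -0.1037, 0.2839]
tcp_rot: [0.003, 0.767, 0.642, 0.002]
force: [-0.8, -0.3, -0.6]
width: 0.0004
finger_force: 0.0
```

Run:
```python
from h import *
c=snap('side','s4.png');x0,y0=250,100
cr=cv2.convertScaleAbs(cv2.resize(c['img'][y0:y0+210,x0:x0+260],None,fx=2.8,fy=2.8,interpolation=cv2.INTER_CUBIC),alpha=1.6)
cv2.imwrite('pics/s4c.png',cv2.cvtColor(cr,cv2.COLOR_RGB2BGR))
s=read_state();print(s['ee_pos'],s['force'])
```

```text
[ 0.52175826 -0.10330814  0.28128244] [-0.6806839   1.15370308  0.1035069 ]
```

View pics/s4c.png

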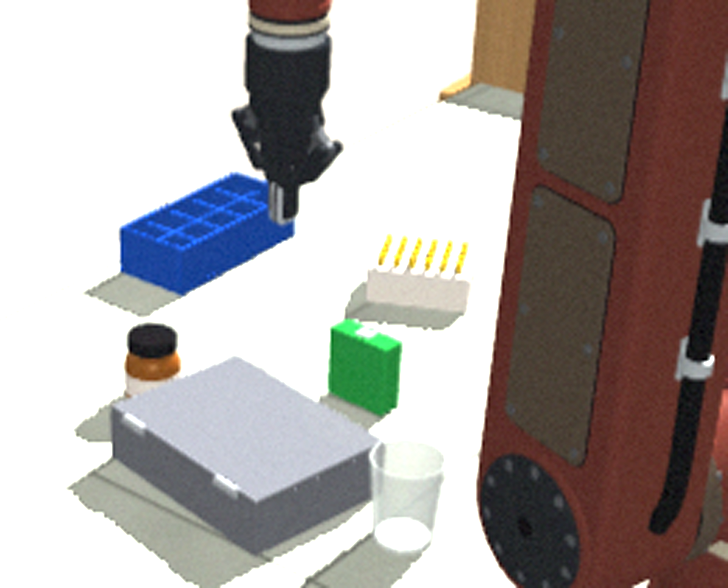

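The lid lies flat on the rim with no visible gap, the bystanders look unmoved and the arm is clear. Handing in.

```bash
python3 -c "
from plant import *
print(sign_off())"
```

```text
the job is handed in; nothing more can be done
None
```

The larger slide box lies flat in the case with its label up, and the lid is pushed fully shut. The bystanders look undisturbed and the arm is clear. I handed the job in at about 11 s; the hand-in gave no verdict.

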